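# Transfer four display boards to the carrier in reverse order

### The job

The four display boards lie in a row on the dark stands of the test base, in test order. Move them to the empty aluminium carrier rail in reverse order: the leftmost board goes to the carrier's rightmost station, the next one beside it, and so on to the rightmost board on the leftmost station. Each board must end up flat on its station's black pad, between the lips, centred and along the rail, and no board may fall onto the bench.

Things in the scene. Friction and masses are not known exactly. Their poses are not given: they have to be found in the camera images.
- board_a: one of four identical small green display boards with a black screen, 38 x 72 x 6 mm, about 40 g, lying flat. Origin at the centre of its underside; z up, y along its 72 mm length, x along its 38 mm width. Take it from above across the 38 mm width: both long edges overhang their support by 7 mm. Either way round (half turn about z) is as good.
- board_b: one of four identical small green display boards with a black screen, 38 x 72 x 6 mm, about 40 g, lying flat. Origin at the centre of its underside; z up, y along its 72 mm length, x along its 38 mm width. Take it from above across the 38 mm width: both long edges overhang their support by 7 mm. Either way round (half turn about z) is as good.
- board_c: one of four identical small green display boards with a black screen, 38 x 72 x 6 mm, about 40 g, lying flat. Origin at the centre of its underside; z up, y along its 72 mm length, x along its 38 mm width. Take it from above across the 38 mm width: both long edges overhang their support by 7 mm. Either way round (half turn about z) is as good.
- board_d: one of four identical small green display boards with a black screen, 38 x 72 x 6 mm, about 40 g, lying flat. Origin at the centre of its underside; z up, y along its 72 mm length, x along its 38 mm width. Take it from above across the 38 mm width: both long edges overhang their support by 7 mm. Either way round (half turn about z) is as good.
- stand_a: fixed dark steel stand on the grey test base; board_a starts on it, within 5 mm of its middle. Places in the row vary. Origin at the centre of its foot, 39 mm below its rubber pad; z up, y along the row, to the left. Top 24 mm wide (x), 94 mm long (y), a 4 mm high lip at each end.
- stand_b: fixed dark steel stand on the grey test base; board_b starts on it, within 5 mm of its middle. Places in the row vary. Origin at the centre of its foot, 39 mm below its rubber pad; z up, y along the row, to the left. Top 24 mm wide (x), 94 mm long (y), a 4 mm high lip at each end.
- stand_c: fixed dark steel stand on the grey test base; board_c starts on it, within 5 mm of its middle. Places in the row vary. Origin at the centre of its foot, 39 mm below its rubber pad; z up, y along the row, to the left. Top 24 mm wide (x), 94 mm long (y), a 4 mm high lip at each end.
- stand_d: fixed dark steel stand on the grey test base; board_d starts on it, within 5 mm of its middle. Places in the row vary. Origin at the centre of its foot, 39 mm below its rubber pad; z up, y along the row, to the left. Top 24 mm wide (x), 94 mm long (y), a 4 mm high lip at each end.
- test_base: fixed grey strip 60 x 410 x 6 mm on the bench that carries the four stands in a row. Origin at the centre of its underside, z up, y along the row to its left end as the robot sees it; stand centres at y = 147, 49, -49, -147 mm, board undersides 45 mm above the bench. It may stand nearer or farther than the carrier.
- carrier: fixed aluminium rail, empty at the start, on a foot 60 x 410 mm. Origin at the centre of its underside, z up, y along the row to its left end as the robot sees it. Four stations at x = 0, y = 147, 49, -49, -147 mm: black pads 24 mm wide, 45 mm above the bench, each between two 4 mm high lips 88 mm apart. Clutter near both racks is under 20 mm high.

How it is judged:
At the end, for the whole second after the job is handed in: Each board rests released on the carrier station that mirrors its first place in the row: within 12 mm of the station centre along the rail and 10 mm across it, height within 3 mm of the pad, tilt under 0.1 rad, its length within 0.2 rad of the rail, either way round (((y of stand_a in the frame of test_base between 0.117 and 0.177 m and y of board_a in the frame of carrier between -0.159 and -0.135 m) or (y of stand_a in the frame of test_base between 0.019 and 0.079 m and y of board_a in the frame of carrier between -0.061 and -0.037 m) or (y of stand_a in the frame of test_base between -0.079 and -0.019 m and y of board_a in the frame of carrier between 0.037 and 0.061 m) or (y of stand_a in the frame of test_base between -0.177 and -0.117 m and y of board_a in the frame of carrier between 0.135 and 0.159 m)) and x of board_a in the frame of carrier between -0.01 and 0.01 m and z of board_a in the frame of carrier between 0.042 and 0.048 m and angle between the y axis of each of board_a, board_b, board_c, board_d and the y axis of carrier, either way round below 0.2 rad and angle between each of board_a, board_b, board_c, board_d's own z axis and vertical below 0.1 rad and linear speed of each of board_a, board_b, board_c, board_d below 0.02 m/s and angular speed of each of board_a, board_b, board_c, board_d below 0.2 rad/s and contact force between each of board_a, board_b, board_c, board_d and the fingers below 0.05 N and ((y of stand_b in the frame of test_base between 0.117 and 0.177 m and y of board_b in the frame of carrier between -0.159 and -0.135 m) or (y of stand_b in the frame of test_base between 0.019 and 0.079 m and y of board_b in the frame of carrier between -0.061 and -0.037 m) or (y of stand_b in the frame of test_base between -0.079 and -0.019 m and y of board_b in the frame of carrier between 0.037 and 0.061 m) or (y of stand_b in the frame of test_base between -0.177 and -0.117 m and y of board_b in the frame of carrier between 0.135 and 0.159 m)) and x of board_b in the frame of carrier between -0.01 and 0.01 m and z of board_b in the frame of carrier between 0.042 and 0.048 m and ((y of stand_c in the frame of test_base between 0.117 and 0.177 m and y of board_c in the frame of carrier between -0.159 and -0.135 m) or (y of stand_c in the frame of test_base between 0.019 and 0.079 m and y of board_c in the frame of carrier between -0.061 and -0.037 m) or (y of stand_c in the frame of test_base between -0.079 and -0.019 m and y of board_c in the frame of carrier between 0.037 and 0.061 m) or (y of stand_c in the frame of test_base between -0.177 and -0.117 m and y of board_c in the frame of carrier between 0.135 and 0.159 m)) and x of board_c in the frame of carrier between -0.01 and 0.01 m and z of board_c in the frame of carrier between 0.042 and 0.048 m and ((y of stand_d in the frame of test_base between 0.117 and 0.177 m and y of board_d in the frame of carrier between -0.159 and -0.135 m) or (y of stand_d in the frame of test_base between 0.019 and 0.079 m and y of board_d in the frame of carrier between -0.061 and -0.037 m) or (y of stand_d in the frame of test_base between -0.079 and -0.019 m and y of board_d in the frame of carrier between 0.037 and 0.061 m) or (y of stand_d in the frame of test_base between -0.177 and -0.117 m and y of board_d in the frame of carrier between 0.135 and 0.159 m)) and x of board_d in the frame of carrier between -0.01 and 0.01 m and z of board_d in the frame of carrier between 0.042 and 0.048 m); the robot touches nothing.
It fails at once if a board falls onto the bench (height (world z) of any of board_a, board_b, board_c, board_d below 0.03 m).
It also fails if it takes over 83 s, if anything falls off the work surface, if the arm or the gripper's body presses on something with over 40 N, if the wrist force passes 120 N, or if a joint passes its speed limit or range.

### The arm

A 6-joint arm with a two-finger parallel gripper is mounted at the origin on a cart in front of the work surface, level with it; the furniture and walls round the work are solid. World frame = base frame: x ahead of the robot, y to its left, z up, the work surface at z = 0. Lengths are in m, angles in rad, forces in N, time in s.
With the tool pointing down it reaches from about 0.35 to 1 m from the base axis. Payload 7.1 kg.
Tool frame: the origin (TCP) lies on the centre line of the jaws, within the pads' length; the fingertips stand 8 mm ahead of it and the grasp point (between the pads) lies 11 mm behind it; z points along the fingers, y is the line along which they close (so a half turn about z gives the same grasp; the last joint's range is limited). The gripper opens to 85 mm and grips with 20 to 120 N. Pads are 22 mm wide; open, the fingers measure 114 mm over their backs; the gripper's body (76 mm by 85 mm) begins 54 mm behind the grasp point. The pads swing forward as they close: fully open they stand 13 mm farther back than shut.
Start: joints at [1.114, 0.423, 1.63, -0, 1.089, -0.019], TCP at [0.265, 0.566, 0.239] pointing down, gripper open.
Joint ranges: [-3, 3], [-0.9, 2.11], [0.09, 2.58], [-1.31, 4.45], [0.11, 2.69], [-2.54, 2.54]. Speed limits (rad/s): [2.39, 2.39, 3.01, 3.14, 3.14, 3.14].

### API

Orientations are given as a unit quaternion [x, y, z, w].
In Python, from station import robot, optics, workorder, recognise, landmark_of gives the robot as it stands.
- The arm moves only by the tool jog_arm, never from a script. Its arguments are lists of equal length, an entry for each row: "slide": the shift along the tool's x, y, z in units of 0.6 m (1.0 is 0.6 m), a list of three; "angular": the turn, a rotation vector about the tool's x, y, z in units of pi/2 rad (1.0 is pi/2 rad), a list of three; "gripper": the closure, from 0 (fully open) to 1 (shut). In form: {"slide": [[x, y, z], ...], "angular": [[wx, wy, wz], ...], "gripper": [gripper, ...]}. A call has 1 to 20 rows; each row is the pose to reach, as a shift and turn from the pose commanded when the call began, along the tool's axes at that moment; what a row does not reach only later rows make up. A row lasts 1/12 s, in which the tool goes at most 41.7 mm and 7.16 degrees, less where a joint would pass 70% of its speed; a pose out of reach is approached as far as the arm can. A call with a number of a shift or a turn outside -1 to 1 is refused whole. A call with a gripper value outside its range is refused whole. The fingers move at their own pace and stop on an object; "newtons" is the grip in N (left out, the last holds). Time passes only in rows, so rows that repeat a pose let the fingers close. It gives the time, the measured TCP pose, the force, the opening and the grip force at its end, in the units of the state.
- robot.observe(): the state, without advancing time (a new reading comes with each control period).
- optics.grab_frame(name): name is "scene" or "top" or "wrist"; returns a dict with "image" (480x640x3 uint8, red, green, blue), "range_z" (480x640 float32, m along the optical axis (not along the pixel's ray), 0 where there is no reading), "mtx" (3x3 intrinsics, pixels), "position" and "attitude" of the camera in the world; the wrist camera has in their place "hand_eye" (4x4, takes a point from camera to tool coordinates, whose origin is the TCP and whose axes are the flange's). Camera axes: x right, y up, looking along -z (the intrinsics and any distortion apply to the point x, -y, -z); pixel columns grow to the right and rows downward; lengths in m; the calibration is good to about 2 mm. The wrist camera is an equidistant fisheye: a pixel r from the principal point sees the ray r / f radians off the axis. A picture is of the moment at which its call begins: read the wrist's pose just before it.
- workorder.finish_job(): hands the job in; it is judged then, once.
Trained networks look in the newest picture that a camera, given by its name, has taken for a name from the list of things; names that differ only in an ending like _2 or _b are one class to them, and where a whole thing is asked for, a point or a joint stands for the part that bears it (a point fixed in the world has none). Each returns a list of dicts, best first, with "p" (0 to 1); they miss things now and then, are a little off and sometimes report something else, mostly with a low value. They report only what shows in the picture. A call takes as long as a camera call.
- recognise(label, camera): "centre" ([x, y, z] in m, in world coordinates, good to about 4 mm: the middle of the surface that is visible of it).
- landmark_of(label, camera): "centre" ([x, y, z] in m, in world coordinates, good to about 4 mm: a listed point, or the origin of a listed thing).
The state is a dict: "time_s": time; "joint_pos": joint angles; "dq": joint speeds; "tau": joint torques, N m; "tool_pos": TCP position; "tool_rot": TCP orientation; "ft_force": force on the tool from outside, world axes, zero at the start; "wrist_torque": the same for the moment, N m; "finger_gap": finger opening in m; "gripper_force": force on a finger pad.
Only numpy, scipy, OpenCV 4.12 (cv2) and the standard library are available. Lean on these libraries where they do the work, as an engineer would, in place of code of your own. Each camera call takes 0.05 s, during which the arm holds its last target. There are 200 camera calls.

## Working session

There is one attempt and no reset: what is moved stays moved. The work goes in short steps, Python scripts to look and compute and a tool call to move; the robot and the scene stay as the last step left them, time stands still between calls to the robot, and variables do not carry over. Pictures are saved under pics/ and viewed, at most 14 in all, crops included, and the job is handed in when it is done.

Besides the shell and the picture viewer there is one more tool, called as name(argument=value, ...) on one line, values as JSON. jog_arm: Moves the arm, as the interface text tells. Its arguments: {"type":"object","properties":{"slide":{"type":"array"},"angular":{"type":"array"},"gripper":{"type":"array"},"newtons":{"type":"number"}},"required":["slide","angular","gripper"]}

```bash
mkdir -p pics; ls; python3 - <<'E'
from station import robot, optics, workorder, recognise, landmark_of
import cv2,numpy as np
s=robot.observe();print(s)
for c in ["top","scene"]:
    f=optics.grab_frame(c);cv2.imwrite(f"pics/{c}0.png",f["image"][...,::-1]);print(c,f["mtx"],f["position"],f["attitude"])
    for l in ["board_a","stand_a","test_base","carrier"]:
        print(l,[(np.round(d["centre"],3).tolist(),round(d["p"],2)) for d in landmark_of(l,c)])
E
```

```text
pics
{'time_s': 0.0, 'joint_pos': array([ 1.11402320e+00,  4.23911182e-01,  1.63068907e+00, -1.12782657e-05,
        1.08861379e+00, -1.90181735e-02]), 'dq': array([-0.00042402,  0.00150006,  0.00130336,  0.00108364, -0.00014856,
        0.00180396]), 'tau': array([ 1.17956384e-03, -5.57371473e+01, -2.81749070e+01,  4.04045761e-05,
        7.21264383e-03, -4.87312752e-05]), 'tool_pos': array([0.26469221, 0.56558367, 0.23850214]), 'tool_rot': array([ 2.17131392e-01,  9.76142050e-01, -7.89034913e-04, -1.86192292e-04]), 'ft_force': array([ 0.64294291,  0.47481891, -0.52794367]), 'wrist_torque': array([-0.03114516,  0.02013091, -0.02923155]), 'gripper_force': 0.0, 'finger_gap': 0.08542137182098328}
top [[476.22067925   0.         320.88622457]
 [  0.         476.22067925 240.69860889]
 [  0.           0.           1.        ]] [ 0.48762085 -0.0119436   0.91922801] [-0.01188566  0.02745003  0.7155376  -0.6979335 ]
board_a [([0.454, -0.136, 0.049], 0.88), ([0.468, 0.156, 0.046], 0.87), ([0.464, 0.066, 0.045], 0.78), ([0.458, -0.036, 0.045], 0.61)]
stand_a [([0.468, 0.158, 0.008], 0.88), ([0.458, -0.037, 0.008], 0.83), ([0.463, 0.061, 0.003], 0.8)]
test_base [([0.46, 0.01, -0.001], 0.77)]
carrier [([0.644, 0.034, -0.001], 0.64), ([0.47, 0.155, 0.005], 0.29)]
scene [[494.97671829   0.         321.80139175]
 [  0.         494.97671829 239.19280348]
 [  0.           0.           1.        ]] [0.0416719  0.49625777 0.47465989] [-0.19022     0.46698421  0.79789819 -0.33030378]
board_a [([0.469, 0.158, 0.042], 0.89), ([0.458, -0.04, 0.043], 0.61), ([0.453, -0.138, 0.041], 0.56), ([0.461, 0.065, 0.043], 0.56)]
stand_a [([0.459, -0.036, 0.006], 0.94), ([0.454, -0.14, 0.005], 0.85), ([0.466, 0.156, 0.002], 0.68)]
test_base [([0.462, 0.012, -0.001], 0.68)]
carrier [([0.642, 0.029, -0.0], 0.79)]
```

View pics/top0.png

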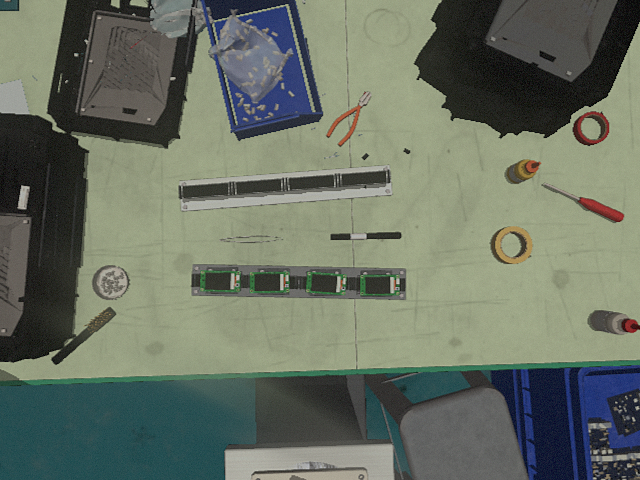

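```bash
cat > h.py <<'E'
import numpy as np,cv2
from scipy.spatial.transform import Rotation as R
from station import robot, optics
def cloud(f):
    K=f["mtx"];z=f["range_z"];v,u=np.mgrid[:480,:640]
    P=np.stack([(u-K[0,2])/K[0,0]*z,-(v-K[1,2])/K[1,1]*z,-z],-1)
    W=P@R.from_quat(f["attitude"]).as_matrix().T+f["position"]; W[z==0]=np.nan
    return W
E
python3 - <<'E'
from h import *
f=optics.grab_frame("top");W=cloud(f)
print("bench z",np.nanmedian(W[...,2]))
z=W[...,2];im=f["image"].astype(int)
m=(z>0.033)&(z<0.07)
n,l,st,ce=cv2.connectedComponentsWithStats(m.astype(np.uint8))
for i in range(1,n):
    if st[i,4]<60: continue
    k=l==i;p=W[k]
    r=cv2.minAreaRect(p[:,:2].astype(np.float32)*1000)
    print(st[i],"mean",np.round(p.mean(0),4),"rect",np.round(r[0],1),np.round(r[1],1),round(r[2],1),"zmed",round(np.median(p[:,2]),4),im[k].mean(0).round())
# carrier feet/other stuff heights
E
```

```text
bench z -0.0004069585593282632
[  47    0  159  144 3058] mean [0.8656 0.3233 0.0441] rect [878.6 320.7] [259.2 279.9] 80.4 zmed 0.0446 [55. 57. 51.]
[204   0  54  24 387] mean [0.9839 0.1427 0.046 ] rect [988.2 129.4] [ 28.8 101.2] 28.6 zmed 0.0441 [41. 46. 60.]
[233   0  90 136 668] mean [0.8131 0.0136 0.043 ] rect [841.6   4.6] [136.  285.2] 66.3 zmed 0.0409 [48. 54. 72.]
[ 220   25   73   76 2792] mean [0.8691 0.0822 0.0518] rect [877.   82.6] [105.5 121.9] 53.7 zmed 0.0513 [113. 116. 126.]
[ 425   36  107   90 1923] mean [ 0.8166 -0.3219  0.0555] rect [ 819.7 -324. ] [221.6  59.7] 50.7 zmed 0.0546 [34. 36. 31.]
[416  76  88  63 408] mean [ 0.7789 -0.2953  0.0538] rect [ 779.7 -295.1] [192.1  18.2] 54.3 zmed 0.053 [41. 43. 36.]
[527 108  45  26 344] mean [ 0.7472 -0.4753  0.0452] rect [ 745.4 -472.3] [31.4 88.1] 21.4 zmed 0.0472 [29. 29. 25.]
[  42  130   38  226 2351] mean [0.5476 0.4283 0.0501] rect [545.7 435.5] [ 33.7 402. ] 87.2 zmed 0.0489 [38. 39. 34.]
[513 159  23  22 290] mean [ 0.6578 -0.4089  0.0509] rect [ 659.7 -413.6] [38.1 29.7] 25.1 zmed 0.0519 [112.  94.  52.]
[ 178  169  213   30 2779] mean [0.6427 0.0341 0.044 ] rect [643.3  33.1] [ 25. 393.] 3.2 zmed 0.044 [64. 65. 58.]
[ 13 170   6  19  70] mean [0.6577 0.5157 0.057 ] rect [660.1 516.1] [ 5.  33.9] 86.6 zmed 0.057 [22. 21. 20.]
[ 191  270  107   23 1989] mean [0.4656 0.1101 0.0469] rect [465.5 109.8] [192.9  39.2] 87.8 zmed 0.047 [67. 81. 63.]
[ 299  272  106   23 1933] mean [ 0.4562 -0.0854  0.047 ] rect [455.5 -85.8] [193.   39.1] 86.3 zmed 0.0472 [67. 80. 62.]
[599 311  30  24 356] mean [ 0.3752 -0.5551  0.0544] rect [ 374.1 -561.6] [29.8 39.9] 71.9 zmed 0.0564 [92. 89. 81.]
```

The top view shows the board row at rows 270–295 (columns 200–400) and the empty carrier at rows 170–208 (columns 180–392). It agrees with the networks and the depth. Next I need individual board poses, using colour within the top depth layer.

```bash
python3 - <<'E'
from h import *
f=optics.grab_frame("top");W=cloud(f);z=W[...,2];im=f["image"].astype(int)
roi=np.zeros(z.shape,bool);roi[262:302,190:408]=1
hsv=cv2.cvtColor(f["image"],cv2.COLOR_RGB2HSV)
g=(hsv[...,0]>45)&(hsv[...,0]<85)&(hsv[...,1]>110)&roi
K=f["mtx"];Rm=R.from_quat(f["attitude"]).as_matrix()
def px(u,v,h):
    d=np.stack([(u-K[0,2])/K[0,0],-(v-K[1,2])/K[1,1],-np.ones_like(u)],-1)@Rm.T
    return f["position"]+d*((h-f["position"][2])/d[:,2])[:,None]
v,u=np.nonzero(g);P=px(u.astype(float),v.astype(float),.051)
for y in (.157,.063,-.037,-.137):
    k=abs(P[:,1]-y)<.046;Q=P[k,:2]
    r=cv2.minAreaRect(Q.astype(np.float32)*1000);print("board",k.sum(),np.round(r[0],1),np.round(r[1],1),round(r[2],1))
# carrier: pads/lips, via raised depth mask end extents and bright-foot
m=(z>.038)&(z<.06);m[:165]=0;m[215:]=0;m[:,:170]=0;m[:,400:]=0
p=W[m];c=p[:,:2].mean(0);w,V=np.linalg.eigh(np.cov(p[:,:2].T));a=V[:,1]*np.sign(V[1,1]);t=(p[:,:2]-c)@a
print("carrier axis",a,np.degrees(np.arctan2(-a[0],a[1])),"ctr",c+a*(t.min()+t.max())/2,t.max()-t.min())
m=(z>.003)&(z<.06);m[:160]=0;m[220:]=0;m[:,:170]=0;m[:,400:]=0
r=cv2.minAreaRect(W[m][:,:2].astype(np.float32)*1000);print("foot",r)
m=(z>.003)&(z<.06);m[:258]=0;m[306:]=0;m[:,:180]=0;m[:,412:]=0
r=cv2.minAreaRect(W[m][:,:2].astype(np.float32)*1000);print("base",r)
x=cv2.resize(f["image"][160:305,170:410],None,fx=3.3,fy=3.3,interpolation=cv2.INTER_CUBIC);cv2.imwrite("pics/crop.png",x[...,::-1])
E
```

```text
board 159 [467.6 152.6] [72.6 37.2] 86.7
board 177 [463.   63.4] [70.7 36.2] 88.5
board 186 [458.7 -38.5] [70.8 37.5] 84.2
board 155 [ 453.3 -136.4] [71.3 34.5] 88.5
carrier axis [-0.05547677  0.99845998] 3.1802177342956686 ctr [0.64276076 0.03317426] 0.39377118056024296
foot ((639.5831909179688, 32.75199890136719), (440.5904846191406, 115.35363006591797), 88.66802215576172)
base ((461.58245849609375, 17.746414184570312), (438.98089599609375, 89.98741912841797), 88.4622802734375)
```

View pics/crop.png

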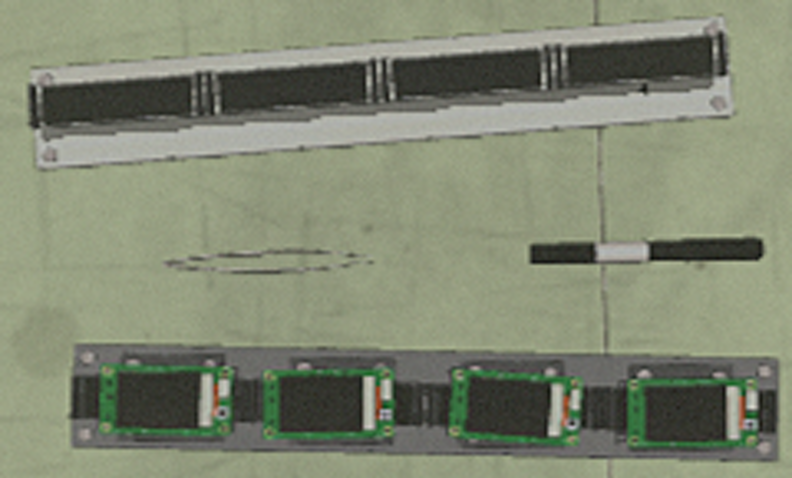

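The crop confirms four boards in the row and four empty pads on the carrier, with lip pairs at crop columns 205, 378 and 553. Row and carrier centres agree with the networks. I'll compute the first move to a point above board 1.

```bash
cat >> h.py <<'E'
S=[(.4676,.1526,-3.3),(.4630,.0634,-1.5),(.4587,-.0385,-5.8),(.4533,-.1364,-1.5)]
D=[(.6510,-.1137,3.2),(.6455,-.0158,3.2),(.6401,.0820,3.2),(.6346,.1799,3.2)]
def tool(yaw):  # tool y at yaw deg from world x, pointing down
    c,s=np.cos(np.radians(yaw)),np.sin(np.radians(yaw))
    return R.from_matrix(np.array([[-s,c,0],[c,s,0],[0,0,-1]]))
def rows(*wps,base=None):
    s=robot.observe();p,q=(s["tool_pos"],R.from_quat(s["tool_rot"])) if base is None else (np.array(base[:3]),tool(base[3]))
    print("t",s["time_s"],"pose",np.round(s["tool_pos"],4),"gap",round(s["finger_gap"],4),"gf",s["gripper_force"],"F",np.round(s["ft_force"],1))
    for w in wps:
        print(w,"slide",np.round(q.inv().apply(np.array(w[:3])-p)/.6,4).tolist(),"ang",np.round((q.inv()*tool(w[3])).as_rotvec()/(np.pi/2),4).tolist())
E
python3 - <<'E'
from h import *
x,y,w=S[0];rows((x,y,.14,w))
E
```

```text
t 0.6 pose [0.2649 0.566  0.2393] gap 0.0857 gf 0.0 F [-0.5  0.1 -0.4]
(0.4676, 0.1526, 0.14, -3.3) slide [-0.5981, -0.4808, 0.1655] ang [-0.0, -0.0, 0.7579]
```

jog_arm(slide=[[-0.598,-0.481,0.165],[-0.598,-0.481,0.165],[-0.598,-0.481,0.165],[-0.598,-0.481,0.165],[-0.598,-0.481,0.165],[-0.598,-0.481,0.165],[-0.598,-0.481,0.165],[-0.598,-0.481,0.165],[-0.598,-0.481,0.165],[-0.598,-0.481,0.165],[-0.598,-0.481,0.165],[-0.598,-0.481,0.165],[-0.598,-0.481,0.165],[-0.598,-0.481,0.165],[-0.598,-0.481,0.165],[-0.598,-0.481,0.165]], angular=[[0,0,0.758],[0,0,0.758],[0,0,0.758],[0,0,0.758],[0,0,0.758],[0,0,0.758],[0,0,0.758],[0,0,0.758],[0,0,0.758],[0,0,0.758],[0,0,0.758],[0,0,0.758],[0,0,0.758],[0,0,0.758],[0,0,0.758],[0,0,0.758]], gripper=[0,0,0,0,0,0,0,0,0,0,0,0,0,0,0,0], newtons=30)

```text
time_s: 1.93
tool_pos: [0.4672, 0.1538, 0.1407]
tool_rot: [0.727, 0.687, 0.0, 0.0]
ft_force: [-0.4, -0.1, -0.4]
finger_gap: 0.0853
gripper_force: 0.0
```

```bash
python3 - <<'E'
from h import *
x,y,w=S[0];rows((x,y,.038,w),(x,y,.12,w))
f=optics.grab_frame("wrist");cv2.imwrite("pics/w1.png",f["image"][...,::-1]);print(f["hand_eye"],f["mtx"])
E
```

```text
t 1.9333 pose [0.4672 0.1538 0.1407] gap 0.0853 gf 0.0 F [-0.4 -0.1 -0.4]
(0.4676, 0.1526, 0.038, -3.3) slide [-0.002, 0.0006, 0.1711] ang [0.0003, -0.0002, 0.0011]
(0.4676, 0.1526, 0.12, -3.3) slide [-0.002, 0.0007, 0.0345] ang [0.0003, -0.0002, 0.0011]
[[ 8.14524070e-04  9.48456612e-01  3.16905967e-01  8.20156818e-02]
 [ 9.99998805e-01 -1.18884254e-03  9.87808691e-04  4.56090260e-05]
 [ 1.31364498e-03  3.16904784e-01 -9.48456447e-01 -1.34352264e-01]
 [ 0.00000000e+00  0.00000000e+00  0.00000000e+00  1.00000000e+00]] [[371.64829954   0.         317.110658  ]
 [  0.         371.64829954 236.77629738]
 [  0.           0.           1.        ]]
```

View pics/w1.png

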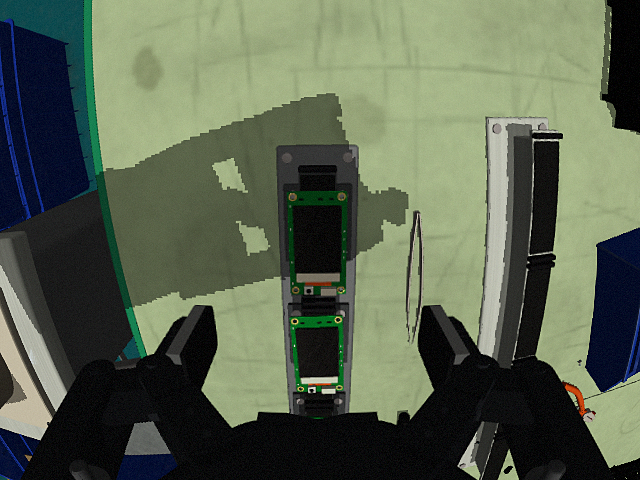

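The wrist view shows board 1 at rows 190–297, columns 288–348, centred between the jaws. Board 2 is below it. I'll measure both in this image.

```bash
cat >> h.py <<'E'
def wboards(tag=None):
    s=robot.observe();f=optics.grab_frame("wrist");K=f["mtx"];H=f["hand_eye"];T=R.from_quat(s["tool_rot"]).as_matrix()
    if tag: cv2.imwrite(f"pics/{tag}.png",f["image"][...,::-1])
    hsv=cv2.cvtColor(f["image"],cv2.COLOR_RGB2HSV)
    g=((hsv[...,0]>45)&(hsv[...,0]<85)&(hsv[...,1]>110)&(hsv[...,2]>50)).astype(np.uint8)
    g=cv2.morphologyEx(g,cv2.MORPH_CLOSE,np.ones((3,3)))
    n,l,st,_=cv2.connectedComponentsWithStats(g)
    for i in range(1,n):
        if st[i,4]<300: continue
        v,u=np.nonzero(l==i);a=(u-K[0,2])/K[0,0];b=(v-K[1,2])/K[1,1];r=np.hypot(a,b)+1e-9
        d=np.stack([np.sin(r)*a/r,-np.sin(r)*b/r,-np.cos(r)],-1)@H[:3,:3].T@T.T
        o=T@H[:3,3]+s["tool_pos"];P=o+d*((.051-o[2])/d[:,2])[:,None]
        q=cv2.minAreaRect(P[:,:2].astype(np.float32)*1000)
        print(st[i],"board",np.round(q[0],1),np.round(q[1],1),round(q[2],1))
E
python3 - <<'E'
from h import *
wboards()
E
```

```text
[  83    0   64  359 2960] board [320.8 202.3] [  7.7 275.3] 0.0
[ 287  191   61  104 1562] board [467.3 155.4] [70.5 37.1] 87.1
[ 289  315   55   77 1186] board [462.7  68.2] [70.8 37.8] 88.9
```

```bash
python3 - <<'E'
from h import *
x,y,w=.4676,.155,-3.1;rows((x,y,.038,w),(x,y,.13,w))
E
```

```text
t 2.0333 pose [0.4672 0.1538 0.1407] gap 0.0854 gf 0.0 F [-0.6 -0.8 -0.4]
(0.4676, 0.155, 0.038, -3.1) slide [0.002, 0.0004, 0.1711] ang [0.0003, -0.0002, -0.0009]
(0.4676, 0.155, 0.13, -3.1) slide [0.002, 0.0005, 0.0178] ang [0.0003, -0.0002, -0.0009]
```

jog_arm(slide=[[0.002,0,0.04],[0.002,0,0.08],[0.002,0,0.12],[0.002,0,0.15],[0.002,0,0.171],[0.002,0,0.171],[0.002,0,0.171],[0.002,0,0.171],[0.002,0,0.171],[0.002,0,0.171],[0.002,0,0.171],[0.002,0,0.171],[0.002,0,0.171],[0.002,0,0.171],[0.002,0,0.171]], angular=[[0,0,0],[0,0,0],[0,0,0],[0,0,0],[0,0,0],[0,0,0],[0,0,0],[0,0,0],[0,0,0],[0,0,0],[0,0,0],[0,0,0],[0,0,0],[0,0,0],[0,0,0]], gripper=[0,0,0,0,0,0,0,1,1,1,1,1,1,1,1], newtons=30)

```text
time_s: 3.28
tool_pos: [0.4681, 0.154, 0.0386]
tool_rot: [0.727, 0.686, 0.001, 0.0]
ft_force: [-1.6, 1.3, 6.7]
finger_gap: 0.0378
gripper_force: 29.4
```

```bash
python3 - <<'E'
from h import *
wboards("w2");x,y,w=D[0];rows((.4675,.155,.13,-3.1),(x,y,.13,w),(x,y,.0385,w))
E
```

```text
[   0    0   92  412 3295] board [341.5 206.3] [  6.8 208.2] 0.1
[ 266  246  103  151 4009] board [468.1 156.8] [69.9 36.6] 86.9
t 3.3333 pose [0.4681 0.1539 0.0386] gap 0.0374 gf 29.355662763118744 F [-0.7  0.2  6.8]
(0.4675, 0.155, 0.13, -3.1) slide [0.0018, -0.0009, -0.1523] ang [0.0007, -0.0004, -0.0025]
(0.651, -0.1137, 0.13, 3.2) slide [-0.4276, 0.3304, -0.1522] ang [0.0008, -0.0003, -0.0725]
(0.651, -0.1137, 0.0385, 3.2) slide [-0.4277, 0.3302, 0.0003] ang [0.0008, -0.0003, -0.0725]
```

View pics/w2.png

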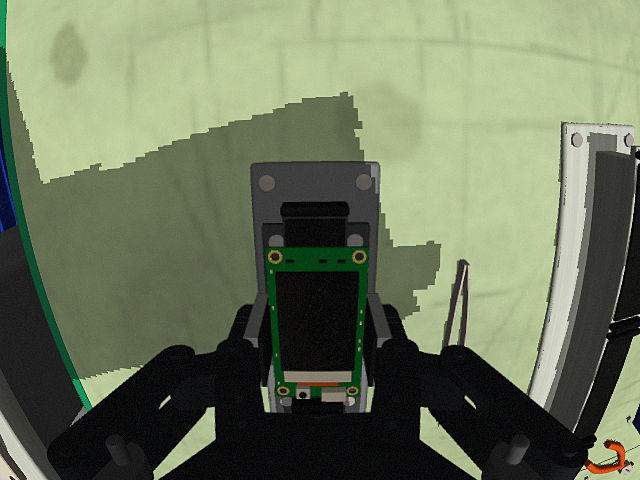

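The board is held between the pads (image columns 266–369). Next I lift it and carry it to hover over the rightmost station.

jog_arm(slide=[[0,0,-0.05],[0,0,-0.1],[0,0,-0.15],[-0.05,0.04,-0.15],[-0.1,0.08,-0.15],[-0.15,0.12,-0.15],[-0.2,0.155,-0.15],[-0.25,0.195,-0.15],[-0.3,0.23,-0.15],[-0.35,0.27,-0.15],[-0.4,0.31,-0.15],[-0.42,0.325,-0.15],[-0.43,0.33,-0.15],[-0.43,0.33,-0.15],[-0.43,0.33,-0.15],[-0.43,0.33,-0.1],[-0.43,0.33,-0.075],[-0.43,0.33,-0.075],[-0.43,0.33,-0.075]], angular=[[0,0,0],[0,0,0],[0,0,0],[0,0,-0.036],[0,0,-0.0725],[0,0,-0.0725],[0,0,-0.0725],[0,0,-0.0725],[0,0,-0.0725],[0,0,-0.0725],[0,0,-0.0725],[0,0,-0.0725],[0,0,-0.0725],[0,0,-0.0725],[0,0,-0.0725],[0,0,-0.0725],[0,0,-0.0725],[0,0,-0.0725],[0,0,-0.0725]], gripper=[1,1,1,1,1,1,1,1,1,1,1,1,1,1,1,1,1,1,1])

```text
time_s: 4.92
tool_pos: [0.6488, -0.1138, 0.0816]
tool_rot: [0.686, 0.727, -0.001, -0.002]
ft_force: [0.4, 0.0, 0.1]
finger_gap: 0.0374
gripper_force: 30.7
```

```bash
python3 - <<'E'
from h import *
wboards("w3");x,y,w=D[0];rows((x,y,.0385,w))
E
```

```text
[  0  80  28 122 907] board [468.8 -39.7] [69.8 24.9] 84.5
[  0 238  53 103 786] board [ 460. -135.] [70.5 32.3] 89.5
[ 265  246  104  150 4089] board [ 650.2 -138.3] [49.7 93.5] 3.9
t 4.9667 pose [ 0.6499 -0.1143  0.0827] gap 0.0374 gf 30.689553022384644 F [ 0.   0.6 -1. ]
(0.651, -0.1137, 0.0385, 3.2) slide [0.0008, 0.0019, 0.0737] ang [-0.0008, -0.0002, 0.0009]
```

View pics/w3.png

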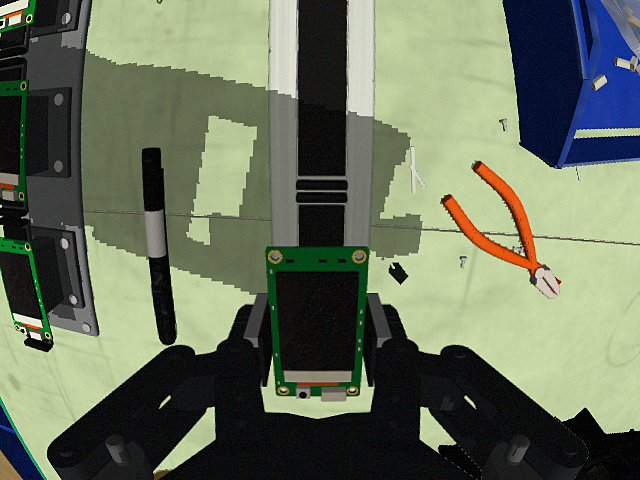

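The board is square to the rail. The lip pair between stations 3 and 4 is at pixel (322, 190), so I'll check it against the carrier estimate.

```bash
cat >> h.py <<'E'
def wpx(u,v,h):
    s=robot.observe();f=optics.grab_frame("wrist");K=f["mtx"];H=f["hand_eye"];T=R.from_quat(s["tool_rot"]).as_matrix()
    a=(u-K[0,2])/K[0,0];b=(v-K[1,2])/K[1,1];r=np.hypot(a,b)
    d=T@H[:3,:3]@np.array([np.sin(r)*a/r,-np.sin(r)*b/r,-np.cos(r)]);o=T@H[:3,3]+s["tool_pos"]
    return o+d*(h-o[2])/d[2]
E
python3 - <<'E'
from h import *
print(wpx(322,190,.049),"expect .6482 -.0647"); print(wpx(317,248,.094),wpx(317,397,.094))
rows((.651,-.1137,.0385,3.2))
E
```

```text
[ 0.64926874 -0.06565973  0.049     ] expect .6482 -.0647
[ 0.6484995  -0.07817387  0.094     ] [ 0.65294636 -0.14926542  0.094     ]
t 5.1167 pose [ 0.6511 -0.115   0.0839] gap 0.0368 gf 30.689574480056763 F [ 0.9  0.1 -1.3]
(0.651, -0.1137, 0.0385, 3.2) slide [0.0023, -0.0002, 0.0757] ang [0.001, 0.0002, 0.0005]
```

jog_arm(slide=[[0,0,0.03],[0,0,0.055],[0,0,0.07],[0,0,0.075],[0,0,0.075],[0,0,0.075],[0,0,0.075],[0,0,0.075],[0,0,0.075],[0,0,0.075],[0,0,0.075],[0,0,0.04],[0,0,-0.02],[0,0,-0.08],[0,0,-0.08]], angular=[[0,0,0],[0,0,0],[0,0,0],[0,0,0],[0,0,0],[0,0,0],[0,0,0],[0,0,0],[0,0,0],[0,0,0],[0,0,0],[0,0,0],[0,0,0],[0,0,0],[0,0,0]], gripper=[1,1,1,1,1,1,0,0,0,0,0,0,0,0,0])

```text
time_s: 6.37
tool_pos: [0.6547, -0.1161, 0.1378]
tool_rot: [0.687, 0.727, 0.003, 0.005]
ft_force: [1.4, 0.8, 1.4]
finger_gap: 0.0854
gripper_force: 0.0
```

```bash
python3 - <<'E'
from h import *
wboards("w4");x,y,w=S[1];rows((x,y,.13,w))
E
```

```text
[ 36   0  43  42 356] board [466.   42.7] [31.8 37.5] 88.6
[ 31  80  40 101 737] board [461.4 -39.3] [70.7 37.1] 84.6
[278 190  60  98 976] board [ 659.2 -106.9] [32.2 70.5] 28.8
[278 206  17  89 400] board [ 635.4 -119.4] [ 8.4 60.5] 5.3
[ 34 212  48  90 727] board [ 455.9 -135.5] [70.9 37.5] 88.6
[  0 320  46 113 416] board [ 354.4 -285.5] [  8.3 155.3] 0.1
t 6.4167 pose [ 0.6534 -0.1158  0.1351] gap 0.0856 gf 0.0 F [-0.3 -0.3 -0.1]
(0.463, 0.0634, 0.13, -1.5) slide [0.316, -0.3001, 0.0055] ang [0.0051, 0.0011, 0.0525]
```

View pics/w4.png

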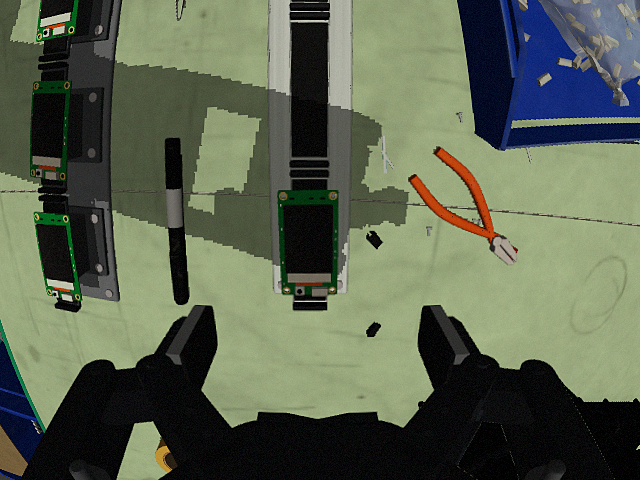

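Board 1 lies flat between the lips (rows 190–297, lips near 178 and 303). Now on to board 2.

jog_arm(slide=[[0.04,-0.038,0],[0.08,-0.076,0],[0.12,-0.114,0],[0.16,-0.152,0],[0.2,-0.19,0],[0.24,-0.228,0],[0.28,-0.266,0],[0.305,-0.29,0],[0.317,-0.3,0.005],[0.317,-0.3,0.005],[0.317,-0.3,0.005],[0.317,-0.3,0.005],[0.317,-0.3,0.005],[0.317,-0.3,0.005]], angular=[[0,0,0.05],[0,0,0.05],[0,0,0.05],[0,0,0.05],[0,0,0.05],[0,0,0.05],[0,0,0.05],[0,0,0.05],[0,0,0.0525],[0,0,0.0525],[0,0,0.0525],[0,0,0.0525],[0,0,0.0525],[0,0,0.0525]], gripper=[0,0,0,0,0,0,0,0,0,0,0,0,0,0])

```text
time_s: 7.58
tool_pos: [0.4609, 0.0639, 0.1277]
tool_rot: [0.717, 0.697, 0.0, 0.0]
ft_force: [0.9, 0.6, -0.0]
finger_gap: 0.0852
gripper_force: 0.0
```

```bash
python3 - <<'E'
from h import *
wboards();x,y,w=S[1];rows((x,y,.038,w))
E
```

```text
[  85    0   58  362 3140] board [320.9 108.4] [  7.6 262.2] 0.0
[ 288  194   64  109 1852] board [462.7  66.1] [70.5 37.1] 89.2
[ 290  340   58   75 1172] board [457.8 -35. ] [70.9 37.4] 83.9
t 7.6333 pose [0.4607 0.064  0.1277] gap 0.0855 gf 0.0 F [0.3 0.2 0.9]
(0.463, 0.0634, 0.038, -1.5) slide [-0.0009, 0.0038, 0.1494] ang [0.0002, -0.0, -0.0008]
```

jog_arm(slide=[[0.001,0.0035,0.04],[0.001,0.0035,0.08],[0.001,0.0035,0.12],[0.001,0.0035,0.14],[0.001,0.0035,0.1495],[0.001,0.0035,0.1495],[0.001,0.0035,0.1495],[0.001,0.0035,0.1495],[0.001,0.0035,0.1495],[0.001,0.0035,0.1495],[0.001,0.0035,0.1495],[0.001,0.0035,0.1495],[0.001,0.0035,0.1495],[0.001,0.0035,0.1495],[0.001,0.0035,0.12],[0.001,0.0035,0.07],[0.001,0.0035,0.02],[0.001,0.0035,0],[0.001,0.0035,0],[0.001,0.0035,0]], angular=[[0,0,0],[0,0,0],[0,0,0],[0,0,0],[0,0,0],[0,0,0],[0,0,0],[0,0,0],[0,0,0],[0,0,0],[0,0,0],[0,0,0],[0,0,0],[0,0,0],[0,0,0],[0,0,0],[0,0,0],[0,0,0],[0,0,0],[0,0,0]], gripper=[0,0,0,0,0,0,1,1,1,1,1,1,1,1,1,1,1,1,1,1], newtons=30)

```text
time_s: 9.3
tool_pos: [0.4626, 0.0652, 0.1286]
tool_rot: [0.716, 0.698, 0.001, 0.001]
ft_force: [0.2, -0.6, -1.3]
finger_gap: 0.0372
gripper_force: 30.7
```

```bash
python3 - <<'E'
from h import *
x,y,w=D[1];rows((x,y,.128,w),(x,y,.038,w));print(wpx(317,248,.14),wpx(317,397,.14))
E
```

```text
t 9.3 pose [0.4626 0.0652 0.1286] gap 0.0372 gf 30.711493492126465 F [ 0.2 -0.6 -1.3]
(0.6455, -0.0158, 0.128, 3.2) slide [-0.127, 0.3083, 0.0016] ang [0.0015, -0.0001, -0.0522]
(0.6455, -0.0158, 0.038, 3.2) slide [-0.127, 0.3079, 0.1516] ang [0.0015, -0.0001, -0.0522]
[0.46343095 0.10196871 0.14      ] [0.46097255 0.03265897 0.14      ]
```

jog_arm(slide=[[-0.02,0.05,0],[-0.04,0.1,0],[-0.062,0.15,0],[-0.083,0.2,0],[-0.103,0.25,0],[-0.12,0.29,0],[-0.127,0.308,0],[-0.127,0.308,0],[-0.127,0.308,0],[-0.127,0.308,0.04],[-0.127,0.308,0.075],[-0.127,0.308,0.075],[-0.127,0.308,0.075],[-0.127,0.308,0.075]], angular=[[0,0,-0.05],[0,0,-0.05],[0,0,-0.05],[0,0,-0.05],[0,0,-0.05],[0,0,-0.0522],[0,0,-0.0522],[0,0,-0.0522],[0,0,-0.0522],[0,0,-0.0522],[0,0,-0.0522],[0,0,-0.0522],[0,0,-0.0522],[0,0,-0.0522]], gripper=[1,1,1,1,1,1,1,1,1,1,1,1,1,1])

```text
time_s: 10.57
tool_pos: [0.6444, -0.0155, 0.0831]
tool_rot: [0.687, 0.727, -0.0, -0.0]
ft_force: [0.1, 0.5, 0.2]
finger_gap: 0.0371
gripper_force: 30.7
```

```bash
python3 - <<'E'
from h import *
wboards("w5");x,y,w=D[1];rows((x,y,.038,w),(x,y,.135,w),(S[2][0],S[2][1],.13,S[2][2]))
E
```

```text
[  6 236  56 107 912] board [462.8 -36.4] [70.6 36.9] 84.4
[ 265  248  103  166 4200] board [646.3 -49.4] [ 49.8 109.4] 3.6
[ 33 361  52  55 473] board [ 457.5 -119.4] [45.7 37.4] 88.5
t 10.6167 pose [ 0.6451 -0.0156  0.0838] gap 0.0367 gf 30.677164793014526 F [0.2 0.6 0.9]
(0.6455, -0.0158, 0.038, 3.2) slide [-0.0003, 0.0006, 0.0763] ang [0.0007, 0.0001, 0.0002]
(0.6455, -0.0158, 0.135, 3.2) slide [-0.0004, 0.0007, -0.0854] ang [0.0007, 0.0001, 0.0002]
(0.4587, -0.0385, 0.13, -5.8) slide [-0.0207, -0.3123, -0.0774] ang [0.0007, 0.0, 0.1002]
```

View pics/w5.png

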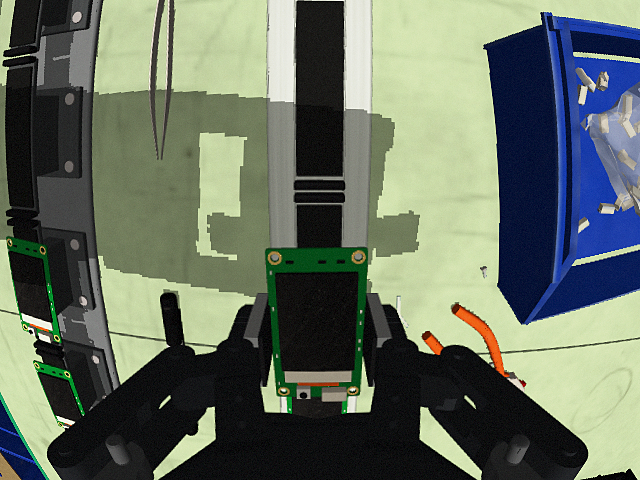

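Same geometry as for board 1 (lips at row 190, board centred on the rail). I place it and move on over board 3.

jog_arm(slide=[[0,0,0.03],[0,0,0.06],[0,0,0.075],[0,0,0.075],[0,0,0.075],[0,0,0.075],[0,0,0.075],[0,0,0.075],[0,0,0.075],[0,0,0.035],[0,0,-0.02],[0,0,-0.08],[0,-0.03,-0.08],[-0.004,-0.08,-0.08],[-0.008,-0.13,-0.08],[-0.012,-0.18,-0.08],[-0.016,-0.23,-0.08],[-0.02,-0.28,-0.08],[-0.0205,-0.312,-0.077],[-0.0205,-0.312,-0.077]], angular=[[0,0,0],[0,0,0],[0,0,0],[0,0,0],[0,0,0],[0,0,0],[0,0,0],[0,0,0],[0,0,0],[0,0,0],[0,0,0],[0,0,0],[0,0,0.03],[0,0,0.06],[0,0,0.1],[0,0,0.1],[0,0,0.1],[0,0,0.1],[0,0,0.1],[0,0,0.1]], gripper=[1,1,1,1,1,0,0,0,0,0,0,0,0,0,0,0,0,0,0,0])

```text
time_s: 12.28
tool_pos: [0.4537, -0.0386, 0.1284]
tool_rot: [0.742, 0.67, -0.002, -0.002]
ft_force: [-0.5, 0.8, -0.0]
finger_gap: 0.0854
gripper_force: 0.0
```

jog_arm(slide=[[0,0,0],[0,0,0],[0,0,0],[0,0,0]], angular=[[0,0,0],[0,0,0],[0,0,0],[0,0,0]], gripper=[0,0,0,0])

```text
time_s: 12.62
tool_pos: [0.4599, -0.0386, 0.1291]
tool_rot: [0.742, 0.67, 0.0, 0.0]
ft_force: [0.3, 0.2, -0.1]
finger_gap: 0.0853
gripper_force: 0.0
```

```bash
python3 - <<'E'
from h import *
wboards();x,y,w=S[2];rows((x,y,.038,w))
E
```

```text
[  74    0   77  357 3092] board [322.1  20.5] [  8.8 261.9] 0.3
[ 553  144   40  103 1070] board [641.  -15.2] [37.2 70.7] 4.6
[ 282  196   64  108 1734] board [457.9 -37.4] [70.4 37.5] 84.1
[537 272  48  84 756] board [ 645.5 -111.6] [37.4 70.8] 3.6
[ 290  334   57   76 1180] board [ 452.3 -133. ] [70.7 37.5] 88.2
t 12.6667 pose [ 0.4596 -0.0386  0.1289] gap 0.0855 gf 0.0 F [0.  0.3 0.2]
(0.4587, -0.0385, 0.038, -5.8) slide [0.0, -0.0016, 0.1516] ang [0.0004, 0.0, 0.0001]
```

jog_arm(slide=[[0.001,-0.002,0.04],[0.001,-0.002,0.08],[0.001,-0.002,0.12],[0.001,-0.002,0.14],[0.001,-0.002,0.1515],[0.001,-0.002,0.1515],[0.001,-0.002,0.1515],[0.001,-0.002,0.1515],[0.001,-0.002,0.1515],[0.001,-0.002,0.1515],[0.001,-0.002,0.1515],[0.001,-0.002,0.1515],[0.001,-0.002,0.1515],[0.001,-0.002,0.1515],[0.001,-0.002,0.12],[0.001,-0.002,0.07],[0.001,-0.002,0.02],[0.001,-0.002,0],[0.001,-0.002,0],[0.001,-0.002,0]], angular=[[0,0,0],[0,0,0],[0,0,0],[0,0,0],[0,0,0],[0,0,0],[0,0,0],[0,0,0],[0,0,0],[0,0,0],[0,0,0],[0,0,0],[0,0,0],[0,0,0],[0,0,0],[0,0,0],[0,0,0],[0,0,0],[0,0,0],[0,0,0]], gripper=[0,0,0,0,0,0,1,1,1,1,1,1,1,1,1,1,1,1,1,1], newtons=30)

```text
time_s: 14.33
tool_pos: [0.458, -0.038, 0.1298]
tool_rot: [0.742, 0.67, 0.001, 0.001]
ft_force: [-0.1, 0.6, -1.9]
finger_gap: 0.037
gripper_force: 30.6
```

```bash
python3 - <<'E'
from h import *
x,y,w=D[2];rows((x,y,.129,w),(x,y,.038,w))
E
```

```text
t 14.3333 pose [ 0.458  -0.038   0.1298] gap 0.037 gf 30.605456829071045 F [-0.1  0.6 -1.9]
(0.6401, 0.082, 0.129, 3.2) slide [0.2296, 0.2817, 0.002] ang [0.0016, 0.0002, -0.1]
(0.6401, 0.082, 0.038, 3.2) slide [0.2296, 0.2814, 0.1536] ang [0.0016, 0.0002, -0.1]
```

jog_arm(slide=[[0.04,0.05,0],[0.08,0.1,0],[0.12,0.147,0],[0.16,0.196,0],[0.2,0.245,0],[0.22,0.27,0],[0.2295,0.2815,0],[0.2295,0.2815,0],[0.2295,0.2815,0],[0.2295,0.2815,0.04],[0.2295,0.2815,0.075],[0.2295,0.2815,0.075],[0.2295,0.2815,0.075],[0.2295,0.2815,0.075]], angular=[[0,0,-0.03],[0,0,-0.06],[0,0,-0.1],[0,0,-0.1],[0,0,-0.1],[0,0,-0.1],[0,0,-0.1],[0,0,-0.1],[0,0,-0.1],[0,0,-0.1],[0,0,-0.1],[0,0,-0.1],[0,0,-0.1],[0,0,-0.1]], gripper=[1,1,1,1,1,1,1,1,1,1,1,1,1,1])

```text
time_s: 15.5
tool_pos: [0.6392, 0.0814, 0.0847]
tool_rot: [0.687, 0.726, -0.0, 0.0]
ft_force: [0.4, -0.3, 0.0]
finger_gap: 0.0375
gripper_force: 30.6
```

```bash
python3 - <<'E'
from h import *
wboards("w6");x,y,w=D[2];rows((x,y,.038,w),(x,y,.135,w),(S[3][0],S[3][1],.13,S[3][2]))
E
```

```text
[ 266  249  103  165 4298] board [641.   46.2] [ 50.2 109.8] 3.2
[  0 385  53  95 331] board [ 367.8 -112.8] [  7.7 139.2] 0.0
t 15.55 pose [0.6397 0.0815 0.0852] gap 0.0371 gf 30.57104766368866 F [-0.2 -0.1  0.2]
(0.6401, 0.082, 0.038, 3.2) slide [0.0007, 0.0006, 0.0786] ang [0.0008, -0.0, -0.0004]
(0.6401, 0.082, 0.135, 3.2) slide [0.0007, 0.0008, -0.083] ang [0.0008, -0.0, -0.0004]
(0.4533, -0.1364, 0.13, -1.5) slide [-0.3455, -0.3302, -0.0751] ang [0.0008, -0.0001, 0.0518]
```

View pics/w6.png

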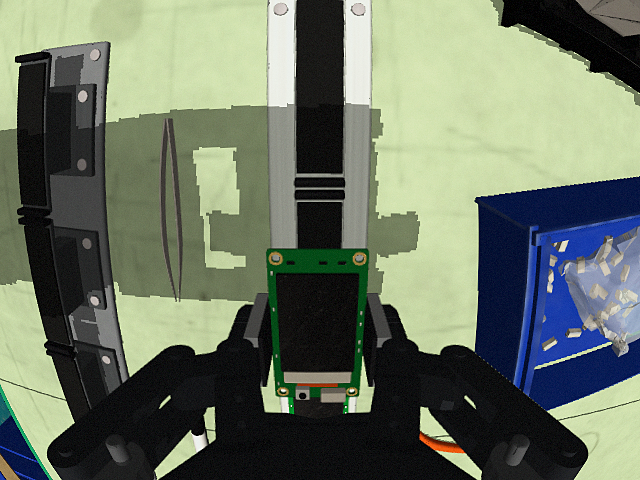

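The third board is aligned the same way (lips at row 188). I place it, then transit to board 4.

jog_arm(slide=[[0,0,0.03],[0,0,0.06],[0,0,0.0765],[0,0,0.0765],[0,0,0.0765],[0,0,0.0765],[0,0,0.0765],[0,0,0.0765],[0,0,0.0765],[0,0,0.035],[0,0,-0.02],[0,0,-0.08],[-0.04,-0.038,-0.08],[-0.08,-0.076,-0.08],[-0.12,-0.114,-0.08],[-0.16,-0.153,-0.08],[-0.2,-0.19,-0.08],[-0.24,-0.23,-0.08],[-0.28,-0.267,-0.08],[-0.32,-0.305,-0.077]], angular=[[0,0,0],[0,0,0],[0,0,0],[0,0,0],[0,0,0],[0,0,0],[0,0,0],[0,0,0],[0,0,0],[0,0,0],[0,0,0],[0,0,0],[0,0,0.03],[0,0,0.05],[0,0,0.052],[0,0,0.052],[0,0,0.052],[0,0,0.052],[0,0,0.052],[0,0,0.052]], gripper=[1,1,1,1,1,0,0,0,0,0,0,0,0,0,0,0,0,0,0,0])

```text
time_s: 17.22
tool_pos: [0.4666, -0.1209, 0.1307]
tool_rot: [0.716, 0.698, 0.0, 0.001]
ft_force: [1.2, -0.1, -0.7]
finger_gap: 0.0852
gripper_force: 0.0
```

jog_arm(slide=[[-0.025,-0.025,0],[-0.025,-0.025,0],[-0.025,-0.025,0],[-0.025,-0.025,0],[-0.025,-0.025,0],[-0.025,-0.025,0]], angular=[[0,0,0],[0,0,0],[0,0,0],[0,0,0],[0,0,0],[0,0,0]], gripper=[0,0,0,0,0,0])

```text
time_s: 17.72
tool_pos: [0.4529, -0.1339, 0.1302]
tool_rot: [0.716, 0.698, 0.0, 0.0]
ft_force: [-0.5, -0.9, 0.4]
finger_gap: 0.0852
gripper_force: 0.0
```

```bash
python3 - <<'E'
from h import *
wboards();x,y,w=S[3];y=-.1358;rows((x,y,.038,w))
E
```

```text
[  95    0   56  357 3226] board [319.3 -88.7] [  8.  257.4] 0.1
[ 566   30   43  104 1065] board [640.7 -17.4] [37.2 70.7] 4.2
[559 170  46  97 809] board [ 645.2 -113.8] [37.3 70.8] 3.7
[ 285  200   63  106 1563] board [ 451.9 -135.4] [70.  37.4] 88.6
t 17.7667 pose [ 0.4528 -0.1339  0.1301] gap 0.0856 gf 0.0 F [ 0.3 -0.1  0.5]
(0.4533, -0.1358, 0.038, -1.5) slide [-0.0031, 0.0009, 0.1536] ang [0.0002, 0.0001, 0.0011]
```

jog_arm(slide=[[-0.003,0,0.04],[-0.003,0,0.08],[-0.003,0,0.12],[-0.003,0,0.14],[-0.003,0,0.153],[-0.003,0,0.153],[-0.003,0,0.153],[-0.003,0,0.153],[-0.003,0,0.153],[-0.003,0,0.153],[-0.003,0,0.153],[-0.003,0,0.153],[-0.003,0,0.153],[-0.003,0,0.153],[-0.003,0,0.12],[-0.003,0,0.07],[-0.003,0,0.02],[-0.003,0,0],[-0.003,0,0],[-0.003,0,0]], angular=[[0,0,0],[0,0,0],[0,0,0],[0,0,0],[0,0,0],[0,0,0],[0,0,0],[0,0,0],[0,0,0],[0,0,0],[0,0,0],[0,0,0],[0,0,0],[0,0,0],[0,0,0],[0,0,0],[0,0,0],[0,0,0],[0,0,0],[0,0,0]], gripper=[0,0,0,0,0,0,1,1,1,1,1,1,1,1,1,1,1,1,1,1], newtons=30)

```text
time_s: 19.43
tool_pos: [0.4525, -0.1365, 0.131]
tool_rot: [0.716, 0.698, 0.001, 0.001]
ft_force: [-1.0, -0.8, -0.7]
finger_gap: 0.0374
gripper_force: 30.6
```

```bash
python3 - <<'E'
from h import *
x,y,w=D[3];rows((x,y,.13,w),(x,y,.038,w))
E
```

```text
t 19.4333 pose [ 0.4525 -0.1365  0.131 ] gap 0.0374 gf 30.648919343948364 F [-1.  -0.8 -0.7]
(0.6346, 0.1799, 0.13, 3.2) slide [0.535, 0.2897, 0.0019] ang [0.0015, 0.0005, -0.0521]
(0.6346, 0.1799, 0.038, 3.2) slide [0.5351, 0.2894, 0.1552] ang [0.0015, 0.0005, -0.0521]
```

jog_arm(slide=[[0.05,0.027,0],[0.1,0.054,0],[0.15,0.081,0],[0.2,0.108,0],[0.25,0.135,0],[0.3,0.162,0],[0.35,0.19,0],[0.4,0.217,0],[0.45,0.244,0],[0.5,0.271,0],[0.52,0.282,0],[0.535,0.2895,0],[0.535,0.2895,0],[0.535,0.2895,0],[0.535,0.2895,0.04],[0.535,0.2895,0.075],[0.535,0.2895,0.075],[0.535,0.2895,0.075],[0.535,0.2895,0.075]], angular=[[0,0,-0.02],[0,0,-0.04],[0,0,-0.052],[0,0,-0.052],[0,0,-0.052],[0,0,-0.052],[0,0,-0.052],[0,0,-0.052],[0,0,-0.052],[0,0,-0.052],[0,0,-0.052],[0,0,-0.052],[0,0,-0.052],[0,0,-0.052],[0,0,-0.052],[0,0,-0.052],[0,0,-0.052],[0,0,-0.052],[0,0,-0.052]], gripper=[1,1,1,1,1,1,1,1,1,1,1,1,1,1,1,1,1,1,1])

```text
time_s: 21.02
tool_pos: [0.6341, 0.1792, 0.0859]
tool_rot: [0.688, 0.726, 0.0, 0.0]
ft_force: [0.6, -0.3, 0.2]
finger_gap: 0.0371
gripper_force: 30.6
```

```bash
python3 - <<'E'
from h import *
wboards("w7");x,y,w=D[3];rows((x,y,.038,w))
E
```

```text
[ 266  248  103  166 4238] board [636.1 143.4] [ 50.5 111.1] 3.2
[  0 379  55 101 358] board [366.1 -11.8] [  7.6 146.2] 0.4
t 21.0667 pose [0.6346 0.1795 0.0864] gap 0.0376 gf 30.613982677459717 F [-1.3 -0.3 -1.2]
(0.6346, 0.1799, 0.038, 3.2) slide [0.0007, -0.0001, 0.0807] ang [0.0009, -0.0002, -0.0006]
```

View pics/w7.png

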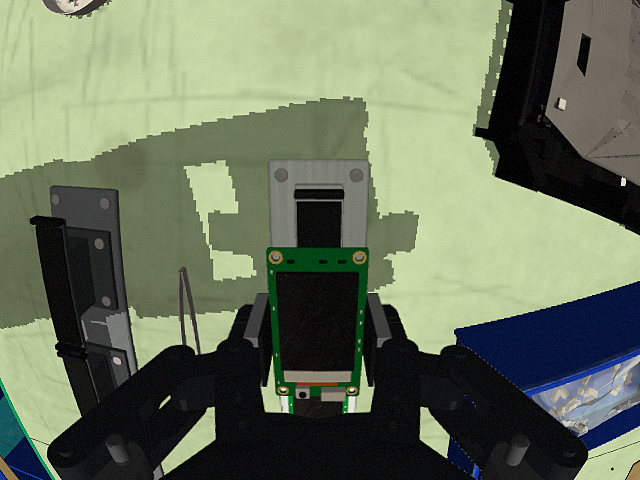

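The last board is above the leftmost station, aligned, with the end lip at row 193. I place it and retreat to the left.

jog_arm(slide=[[0,0,0.03],[0,0,0.06],[0,0,0.078],[0,0,0.078],[0,0,0.078],[0,0,0.078],[0,0,0.078],[0,0,0.078],[0,0,0.078],[0,0,0.035],[0,0,-0.02],[0,0,-0.08],[0,0,-0.14],[0.02,-0.05,-0.19],[0.05,-0.1,-0.2],[0.08,-0.16,-0.2],[0.12,-0.22,-0.2],[0.17,-0.25,-0.2],[0.2,-0.3,-0.2],[0.2,-0.3,-0.2]], angular=[[0,0,0],[0,0,0],[0,0,0],[0,0,0],[0,0,0],[0,0,0],[0,0,0],[0,0,0],[0,0,0],[0,0,0],[0,0,0],[0,0,0],[0,0,0],[0,0,0],[0,0,0],[0,0,0],[0,0,0],[0,0,0],[0,0,0],[0,0,0]], gripper=[1,1,1,1,1,0,0,0,0,0,0,0,0,0,0,0,0,0,0,0])

```text
time_s: 22.73
tool_pos: [0.4427, 0.2918, 0.2051]
tool_rot: [0.686, 0.728, -0.001, -0.001]
ft_force: [0.4, 0.1, -0.3]
finger_gap: 0.0854
gripper_force: 0.0
```

jog_arm(slide=[[0,0,0],[0,0,0],[0,0,0],[0,0,0],[0,0,0],[0,0,0]], angular=[[0,0,0],[0,0,0],[0,0,0],[0,0,0],[0,0,0],[0,0,0]], gripper=[0,0,0,0,0,0])

```text
time_s: 23.23
tool_pos: [0.4482, 0.2893, 0.205]
tool_rot: [0.688, 0.726, -0.0, 0.0]
ft_force: [-0.2, -0.6, -0.3]
finger_gap: 0.0853
gripper_force: 0.0
```

```bash
python3 - <<'E'
from h import *
f=optics.grab_frame("top");W=cloud(f);z=W[...,2]
hsv=cv2.cvtColor(f["image"],cv2.COLOR_RGB2HSV)
g=(hsv[...,0]>45)&(hsv[...,0]<85)&(hsv[...,1]>110)
K=f["mtx"];Rm=R.from_quat(f["attitude"]).as_matrix()
v,u=np.nonzero(g)
d=np.stack([(u-K[0,2])/K[0,0],-(v-K[1,2])/K[1,1],-np.ones(len(u))],-1)@Rm.T
P=f["position"]+d*((.051-f["position"][2])/d[:,2])[:,None]
a=np.array([-.0555,.9985]);b=np.array([.9985,.0555]);C=np.array([.6428,.0331])
for x,y,w in D:
    k=(abs(P[:,1]-y)<.047)&(abs(P[:,0]-x)<.04)
    if k.sum()<20: print("hidden",k.sum());continue
    r=cv2.minAreaRect(P[k,:2].astype(np.float32)*1000);c=np.array(r[0])/1000-C
    print(np.round(r[0],1),np.round(r[1],1),round(r[2],1),"rail y,x mm",round(1000*c@a,1),round(1000*c@b,1),"z",np.nanmedian(z[v[k],u[k]]))
x=cv2.resize(f["image"][150:310,160:420],None,fx=3,fy=3,interpolation=cv2.INTER_CUBIC);cv2.imwrite("pics/end.png",x[...,::-1])
E
```

```text
[ 649.2 -113.7] [35.8 71.1] 3.5 rail y,x mm -147.0 -1.7 z 0.04543333261487492
[644.7 -16.3] [36.1 71.9] 4.3 rail y,x mm -49.5 -0.9 z 0.04578023969649464
[638.9  80.5] [35.9 71.8] 2.6 rail y,x mm 47.6 -1.3 z 0.04539603308668538
[633.3 178.4] [35.8 71.9] 3.3 rail y,x mm 145.6 -1.5 z 0.04573988557519021
```

View pics/end.png

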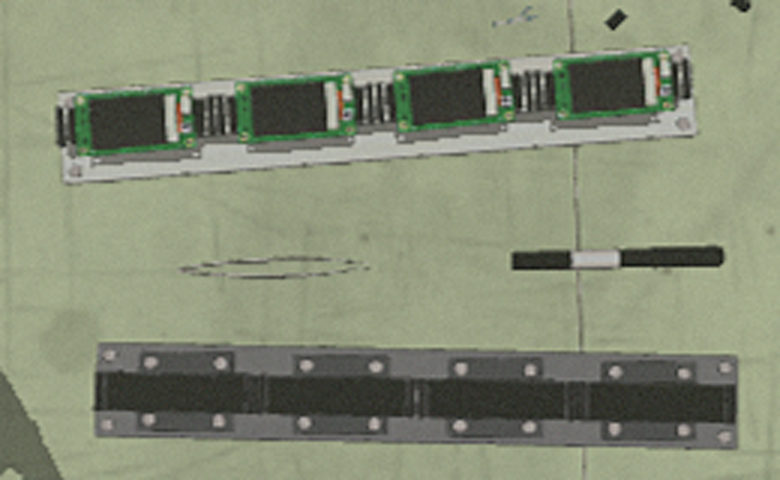

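The picture shows all four boards flat on the rail pads between their lips (crop columns 75–190, 235–350, 395–510, 555–670). Each is within 2 mm of its station centre.

```bash
python3 -c "
from station import workorder
print(workorder.finish_job())"
```

```text
the job is handed in; nothing more can be done
None
```

All four boards are on the carrier in reverse order, flat between the lips and within about 2 mm of their station centres by the top camera; I handed the job in at about 23 s, and no verdict came back.

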